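# Slide the middle case out of a touching row and lay it on the lens-tissue pack

### The arm

A 6-joint arm with a two-finger parallel gripper is mounted at the origin on a cart in front of the work surface, level with it; the furniture and walls round the work are solid. World frame = base frame: x ahead of the robot, y to its left, z up, the work surface at z = 0. Lengths are in mm, angles in rad, forces in N, time in s.
With the tool pointing down it reaches from about 350 to 975 mm from the base axis. Payload 7.1 kg.
Tool frame: the origin (TCP) lies on the front face of the gripper's body, between the roots of the fingers; the fingertips stand 80 mm ahead of it and the grasp point (between the pads) lies 61 mm ahead of it; z points along the fingers, y is the line along which they close (so a half turn about z gives the same grasp; the last joint's range is limited). The gripper opens to 88 mm and grips with 3 to 60 N. Pads are 20 mm wide; open, the fingers measure 115 mm over their backs; the gripper's body (75 mm by 178 mm) begins 61 mm behind the grasp point.
Start: joints at [1.309, 0.423, 1.63, -0, 1.089, -0.019], TCP at [150.232, 606.66, 302.675] pointing down, gripper open.
Joint ranges: [-3, 3], [-0.9, 2.11], [0.09, 2.58], [-1.31, 4.45], [0.11, 2.69], [-2.54, 2.54]. Speed limits (rad/s): [2.39, 2.39, 3.01, 3.14, 3.14, 3.14].

### API

Orientations are given as a rotation vector (axis times angle).
In Python, from workcell import readout, vision, close_job gives the robot as it stands.
- The arm moves only by the tool servo_tool, never from a script. Its argument "plan" is a list that holds one entry, the list of rows, each a list of 7 numbers: the gripper command: -1 is fully open, 1 is shut, values between are in proportion, then the shift along the world's x, y, z in units of 40 mm (1.0 is 40 mm), then the turn, a rotation vector about the world's x, y, z in units of 5 degrees (1.0 is 5 degrees). A call has 1 to 5 rows; each row shifts and turns the commanded pose from where the row before left it; what a row does not reach is not made up. A row lasts 1/12 s, in which the tool goes at most 41.7 mm and 7.16 degrees, less where a joint would pass 70% of its speed; a pose out of reach is approached as far as the arm can. A call is refused whole if a number of a shift passes 1 or a number of a turn 1, either way. A call with a gripper value outside its range is refused whole. The fingers move at their own pace and stop on an object; the grip force is fixed at half the most. Time passes only in rows, so rows that do not move let the fingers close. It gives the time, the measured TCP pose, the force, the opening and the grip force at its end, in the units of the state.
- readout.get_obs(): the state, without advancing time (a new reading comes with each control period).
- vision.get_image(name): name is "scene" or "top"; returns the picture (400x640x3 uint8, red, green, blue); there is no depth.
- vision.camera_params(name): a dict with "fx", "fy", "cx", "cy" (pixels), "rvec" (rotation vector, rad) and "tvec" (3), from world to camera coordinates, as OpenCV has them. Camera axes: x right, y down, z forward; pixel columns grow to the right and rows downward; lengths in mm; the calibration is good to about 2 mm. A picture is of the moment at which its call begins. camera_params takes no time and is no camera call.
- close_job(): hands the job in; it is judged then, once.
The state is a dict: "t": time; "qpos": joint angles; "qvel": joint speeds; "joint_torque": joint torques, N m; "ee_pos": TCP position; "orientation": TCP orientation; "ft_force": force on the tool from outside, world axes, zero at the start; "moment": the same for the moment, N m; "width": finger opening in mm; "grasp_force": force on a finger pad.
Only numpy, scipy, OpenCV 4.12 (cv2) and the standard library are available. Lean on these libraries where they do the work, as an engineer would, in place of code of your own. Each camera call takes 0.05 s, during which the arm holds its last target. There are 200 camera calls.

### The job

The middle one of the three identical counting-chamber cases that lie side by side, touching, against the back wall of the steel tray is due for cleaning. With a fingertip pressed lightly on its lid, slide it straight out of the row, along the tray floor towards the low front lip, until it lies fully clear of the other two; then pick it up and lay it flat and gently, lengthwise, on the middle of the flat lens-tissue pack in front of the tray. The cases hold thin glass, so never press one down with more than about 20 N, and leave the other two where they lie.

Things in the scene. Friction and masses are not known exactly. Their poses are not given: they have to be found in the camera images.
- case_mid_center (a point): centre (half-way up) of the middle case: a thin dark rectangular box with a pale label on its lid, 36 mm wide, 82 mm long, 13.3 mm thick, 60 g, lying flat and loose. Its own y axis runs along its 82 mm length (which lies along the tray's x axis), x along its 36 mm width, z up out of the lid. This point is 7 mm above its underside, 6.3 mm below its lid.
- case_left_center (a point): the same point of the identical case that touches the middle one on its left side (tray +y); loose, must stay put.
- case_right_center (a point): the same point of the identical case that touches the middle one on its right side (tray -y); loose, must stay put.
- tray_floor (a point): centre of the floor (upper face) of a shallow fixed tray of polished steel, 3 mm above the bench. Inside 186 mm long (x, front to back wall) by 122 mm wide (y). Walls above the floor: back 15, sides 9, front lip 4 mm. All rigid. Case centres start at x = +51, y = +36, 0, -36 mm; clear of the others below x = -31; at the lip at -52. Friction: case on floor about 0.18, finger on case 0.6 or more.
- tissue_top (a point): middle of the upper face of the lens-tissue pack, a thin flat pale carton fixed to the bench in front of the tray: 90 mm long (its y axis), 60 mm wide (its x axis), 9 mm high, rigid.
- microscope: a fixed inverted microscope, an obstacle to the right of the work; origin under its foot on the bench. With its oculars towards the robot it stands within x = 0.20 to 0.76 m and y = -0.18 to +0.22 m of the world, up to 0.47 m high; its stage, at 0.18 to 0.20 m height, reaches farthest left (y = 0.22).

How it is judged (in metres and radians):
On the way:
1. the middle case has been slid along the tray floor until it is fully clear of the other two (its centre beyond x = -30 mm in the tray), still lying flat on the floor (x of case_mid_center in the frame of tray_floor between -0.07 and -0.03 m and z of case_mid_center in the frame of tray_floor below 0.0095 m and angle between case_mid's own z axis and vertical below 0.06 rad), for 0.2 s.
At the end, for the whole second after the job is handed in: the middle case lies flat and still on the lens-tissue pack, released, its centre within 20 mm of the middle of the pack and its length within 15 degrees of the pack's length; the other two cases are within 6 mm of where they lay (horizontal distance between case_mid_center and tissue_top below 0.02 m and z of case_mid_center in the frame of tissue_top between 0.003 and 0.011 m and angle between the y axis of case_mid_center and the y axis of tissue_top, either way round below 0.26 rad and angle between case_mid's own z axis and vertical below 0.08 rad and linear speed of case_mid below 0.02 m/s and angular speed of case_mid below 0.2 rad/s and distance of each of case_left_center, case_right_center from where it was at the start of the episode below 0.006 m); the robot touches nothing.
It fails at once if a case is pressed against the tray with more than 20 N (contact force between any of case_mid, case_left, case_right and tray above 20 N).
It fails at once if the case is pressed against the lens-tissue pack with more than 40 N (contact force between case_mid and tissue above 40 N).
It fails at once if one of the other two cases is moved by more than 6 mm (distance of any of case_left_center, case_right_center from where it was at the start of the episode above 0.006 m).
It fails at once if the case is let fall from more than about 13 mm (moves faster than 0.5 m/s, not held by the fingers) (linear speed of case_mid above 0.5 m/s and contact force between the fingers and case_mid below 0.05 N).
It also fails if it takes over 59 s, if anything falls off the work surface, if the arm or the gripper's body presses on something with over 40 N, if the wrist force passes 120 N, or if a joint passes its speed limit or range.

## Working session

There is one attempt and no reset: what is moved stays moved. The work goes in short steps, Python scripts to look and compute and a tool call to move; the robot and the scene stay as the last step left them, time stands still between calls to the robot, and variables do not carry over. Pictures are saved under pics/ and viewed, at most 10 in all, crops included, and the job is handed in when it is done.

Besides the shell and the picture viewer there is one more tool, called after "Emit:" as name(argument=value, ...), one argument or row to a line, values as JSON. servo_tool: Moves the arm, as the interface text tells. Its arguments: {"type":"object","properties":{"plan":{"type":"array"}},"required":["plan"]}

```bash
mkdir -p pics; cat > h.py <<'E'
import numpy as np, cv2
from workcell import readout, vision
def cam(n):
    p=vision.camera_params(n); R=cv2.Rodrigues(np.array(p["rvec"],float))[0]; return p,R,np.array(p["tvec"],float).ravel()
def ray(n,uv,z):
    p,R,t=cam(n); d=R.T@np.array([(uv[0]-p["cx"])/p["fx"],(uv[1]-p["cy"])/p["fy"],1]); c=-R.T@t
    return c+d*(z-c[2])/d[2]
def proj(n,X):
    p,R,t=cam(n); q=R@np.array(X,float)+t; return [p["fx"]*q[0]/q[2]+p["cx"],p["fy"]*q[1]/q[2]+p["cy"]]
def snap(n,f):
    im=vision.get_image(n); cv2.imwrite("pics/"+f,cv2.cvtColor(im,cv2.COLOR_RGB2BGR)); return im
E
python3 - <<'E'
from h import *
for n in("top","scene"):
    snap(n,n+"0.png"); p,R,t=cam(n); print(n,p["fx"],-R.T@t,R[2])
print(readout.get_obs())
E
```

```text
top 451.88952238462736 [420.51162351 243.30068774 888.54858586] [ 0.11637075  0.00655961 -0.99318418]
scene 436.73319105772686 [1102.71387554  787.84432949  570.19788702] [-0.61218239 -0.5818384  -0.53544075]
{'t': 0.1, 'qpos': array([ 1.30901039e+00,  4.23786917e-01,  1.63061696e+00,  3.84926289e-05,
        1.08858536e+00, -1.89803355e-02]), 'qvel': array([-1.48989422e-04, -2.45520331e-04, -3.07721169e-03, -8.98304882e-04,
       -7.37058067e-05,  1.14039919e-03]), 'joint_torque': array([-1.90236105e-04, -5.45610595e+01, -2.74321729e+01,  6.45238766e-02,
        1.88011135e-02, -8.93294100e-06]), 'ee_pos': array([150.12024831, 606.29717047, 301.96397369]), 'orientation': array([-3.80461984e-01, -3.11823805e+00,  2.16451041e-03]), 'ft_force': array([-0.59754055,  0.72420602,  0.08865688]), 'moment': array([-0.02255217, -0.00982595, -0.0107079 ]), 'grasp_force': 0.0, 'width': 87.8882798691917}
```

View pics/top0.png

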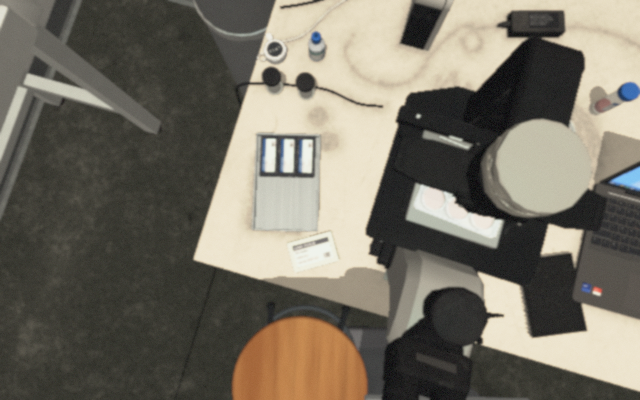

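View pics/scene0.png

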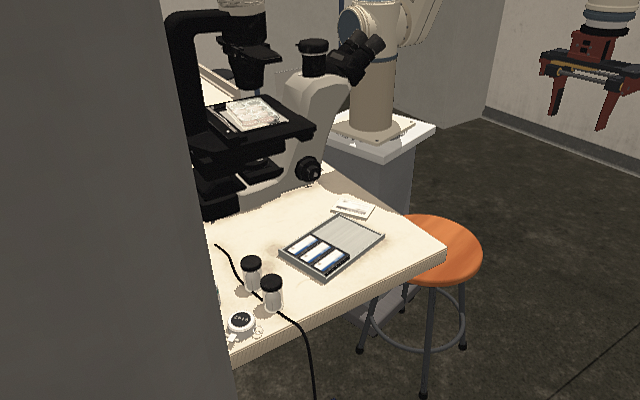

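The top view shows the tray at px (253–321, 133–231) with the three cases at its top, centred near (288, 156). The tissue pack is at (314, 251) and is rotated. The scene view shows the same layout, with the cases near (318, 255).

```bash
python3 - <<'E'
from h import *
im=vision.get_image("top"); c=im[120:290,230:360]
hsv=cv2.cvtColor(c,cv2.COLOR_RGB2HSV)
def P(n,u,z): return np.round(ray(n,u,z)[:2],1)
cv2.imwrite("pics/topc.png",cv2.resize(cv2.cvtColor(c,cv2.COLOR_RGB2BGR),None,fx=4.5,fy=3.5*1,interpolation=cv2.INTER_NEAREST)[:600])
dark=(hsv[...,2]<110).astype(np.uint8); dark=cv2.morphologyEx(dark,cv2.MORPH_CLOSE,np.ones((3,3)))
cs,_=cv2.findContours(dark,0,2)
for k in cs:
    if cv2.contourArea(k)>100:
        r=cv2.minAreaRect(k); b=cv2.boxPoints(r)+[230,120]; print("dark",r,b.round(1).tolist(),[P("top",u,16.3).tolist() for u in b])
s=cv2.createCLAHE().apply
# labels: bright, in case area
br=((hsv[...,2]>170)).astype(np.uint8); br[:10]=0
n,l,st,ce=cv2.connectedComponentsWithStats(br)
for i in range(1,n):
    if 80<st[i,4]<2000: print("bright",st[i],ce[i]+[230,120],P("top",ce[i]+[230,120],16.3))
for u in [(288,150),(288,200),(270,200),(300,240),(314,251),(330,255),(280,245),(340,200)]: print(u,im[u[1],u[0]],hsv[u[1]-120,u[0]-230])
p,R,t=cam("top"); print("bench px at tissue mm/px",P("top",(314,251),9),P("top",(315,251),9))
E
```

```text
dark ((31.5, 160.5), (17.0, 63.0), 90.0) [[230.0, 272.0], [293.0, 272.0], [293.0, 289.0], [230.0, 289.0]] [[382.1, 419.8], [384.4, 299.5], [352.5, 298.7], [350.2, 418.5]]
dark ((57.347206115722656, 35.764564514160156), (54.37406921386719, 40.76835632324219), 1.3971810340881348) [[259.7, 175.5], [260.7, 134.7], [315.0, 136.0], [314.0, 176.8]] [[569.9, 369.7], [651.6, 370.5], [650.8, 263.0], [569.2, 263.2]]
bright [ 33  19  13  33 372] [269.38172043 155.13978495] [610.8 352. ]
bright [ 51  19  13  34 375] [287.77333333 155.65333333] [610.4 315.7]
bright [ 70  19  13  34 375] [306.17333333 155.976     ] [610.4 279.5]
(288, 150) [240 243 236] [ 43   7 243]
(288, 200) [204 203 192] [ 28  15 204]
(270, 200) [206 208 195] [ 35  16 208]
(300, 240) [234 234 217] [ 30  19 234]
(314, 251) [239 243 236] [ 47   7 243]
(330, 255) [228 226 215] [ 25  15 228]
(280, 245) [236 226 204] [ 21  35 236]
(340, 200) [237 228 206] [ 21  33 237]
bench px at tissue mm/px [425.  260.4] [425.1 258.5]
```

View pics/topc.png

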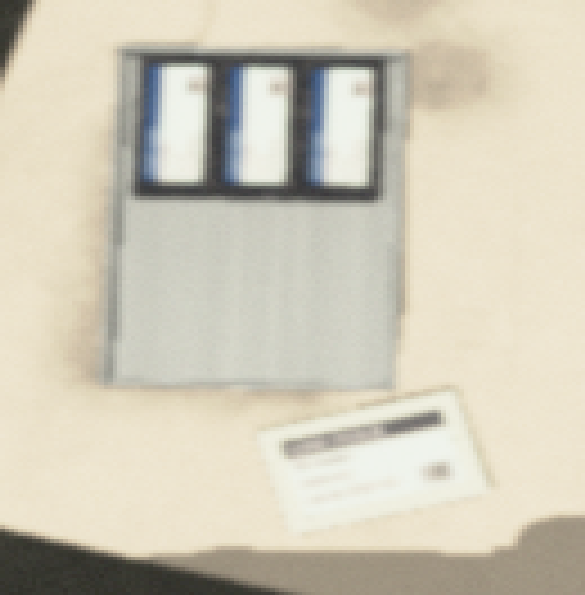

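The case row is centred at about (610.4, 316.6) and runs parallel to world x. The tissue centre is about (425, 260.5), with its y axis yawed about +16.5°. I'll close the gripper and travel over there.

Emit:
servo_tool(
  plan=[
    [[1, 0.575, -0.3625, 0, 0, 0, 0.139], [1, 0.575, -0.3625, 0, 0, 0, 0.139], [1, 0.575, -0.3625, 0, 0, 0, 0.139], [1, 0.575, -0.3625, 0, 0, 0, 0.139], [1, 0.575, -0.3625, 0, 0, 0, 0.139]],
  ],
)

```text
t: 0.57
ee_pos: [266.0, 533.3, 302.4]
orientation: [-0.284, -3.129, 0.001]
ft_force: [1.0, 0.4, -0.7]
width: 58.3
grasp_force: 0.0
```

Emit:
servo_tool(
  plan=[
    [[1, 0.575, -0.3625, 0, 0, 0, 0.139], [1, 0.575, -0.3625, 0, 0, 0, 0.139], [1, 0.575, -0.3625, 0, 0, 0, 0.139], [1, 0.575, -0.3625, 0, 0, 0, 0.139], [1, 0.575, -0.3625, 0, 0, 0, 0.139]],
  ],
)

```text
t: 0.98
ee_pos: [381.1, 460.7, 302.4]
orientation: [-0.19, -3.136, 0.001]
ft_force: [0.4, 0.3, 0.7]
width: 24.5
grasp_force: 0.0
```

Emit:
servo_tool(
  plan=[
    [[1, 0.575, -0.3625, 0, 0, 0, 0.139], [1, 0.575, -0.3625, 0, 0, 0, 0.139], [1, 0.575, -0.3625, 0, 0, 0, 0.139], [1, 0.575, -0.3625, 0, 0, 0, 0.139], [1, 0.575, -0.3625, 0, 0, 0, 0.139]],
  ],
)

```text
t: 1.4
ee_pos: [496.2, 388.2, 302.4]
orientation: [-0.095, -3.14, 0.0]
ft_force: [-0.2, -0.1, -0.0]
width: 0.3
grasp_force: 0.0
```

Emit:
servo_tool(
  plan=[
    [[1, 0.575, -0.3625, 0, 0, 0, 0.139], [1, 0.575, -0.3625, 0, 0, 0, 0.139], [1, 0.575, -0.3625, 0, 0, 0, 0.139], [1, 0.575, -0.3625, 0, 0, 0, 0.139], [1, 0.575, -0.3625, 0, 0, 0, 0.139]],
  ],
)

```text
t: 1.82
ee_pos: [611.1, 315.7, 302.3]
orientation: [0.001, -3.141, 0.0]
ft_force: [-0.5, 0.6, -0.2]
width: 0.4
grasp_force: 0.0
```

Emit:
servo_tool(
  plan=[
    [[1, 0, 0, 0, 0, 0, 0], [1, 0, 0, 0, 0, 0, 0], [1, 0, 0, 0, 0, 0, 0]],
  ],
)

```text
t: 2.07
ee_pos: [609.6, 316.7, 302.1]
orientation: [-0.001, -3.14, 0.0]
ft_force: [-0.5, 0.2, -0.1]
width: 0.2
grasp_force: 0.0
```

Emit:
servo_tool(
  plan=[
    [[1, 0, 0, -0.8, 0, 0, 0], [1, 0, 0, -0.8, 0, 0, 0], [1, 0, 0, -0.8, 0, 0, 0], [1, 0, 0, -0.8, 0, 0, 0], [1, 0, 0, -0.8, 0, 0, 0]],
  ],
)

```text
t: 2.48
ee_pos: [608.9, 317.8, 141.6]
orientation: [0.002, -3.142, -0.0]
ft_force: [1.1, -0.6, -0.2]
width: 0.3
grasp_force: 0.0
```

Emit:
servo_tool(
  plan=[
    [[1, 0, 0, -0.3, 0, 0, 0], [1, 0, 0, -0.3, 0, 0, 0], [1, 0, 0, -0.2, 0, 0, 0], [1, 0, 0, 0, 0, 0, 0], [1, 0, 0, 0, 0, 0, 0]],
  ],
)

```text
t: 2.9
ee_pos: [610.7, 317.2, 111.7]
orientation: [-0.0, 3.14, 0.001]
ft_force: [0.0, 0.1, 0.7]
width: 0.6
grasp_force: 0.0
```

```bash
python3 - <<'E'
from h import *
im=snap("scene","s1.png"); c=im[200:300,250:410]
cv2.imwrite("pics/s1c.png",cv2.resize(cv2.cvtColor(c,cv2.COLOR_RGB2BGR),None,fx=5,fy=5))
o=readout.get_obs(); print(o["ee_pos"],o["ft_force"])
E
```

```text
[611.00196547 317.2158573  112.27357803] [0.01570822 0.06182673 0.30179691]
```

View pics/s1c.png

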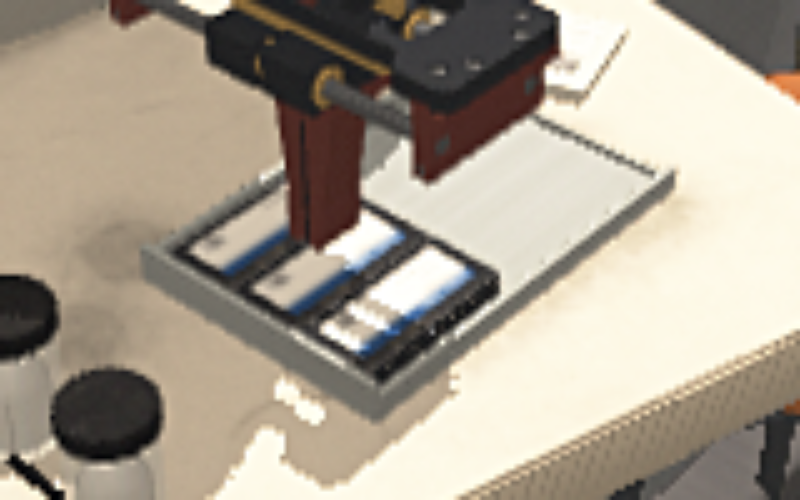

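The closed fingers are above the middle case's lid, with their tip at crop px (320, 245), about 16 mm up. I'll feel my way down.

Emit:
servo_tool(
  plan=[
    [[1, 0, 0, -0.1, 0, 0, 0], [1, 0, 0, -0.1, 0, 0, 0], [1, 0, 0, -0.05, 0, 0, 0], [1, 0, 0, 0, 0, 0, 0]],
  ],
)

```text
t: 3.28
ee_pos: [610.1, 316.5, 100.4]
orientation: [-0.001, -3.141, 0.0]
ft_force: [-0.0, 0.0, 0.8]
width: 0.6
grasp_force: 0.0
```

Emit:
servo_tool(
  plan=[
    [[1, 0, 0, -0.025, 0, 0, 0], [1, 0, 0, -0.025, 0, 0, 0], [1, 0, 0, 0, 0, 0, 0]],
  ],
)

```text
t: 3.53
ee_pos: [610.2, 316.6, 98.5]
orientation: [-0.0, -3.141, 0.0]
ft_force: [-0.8, -0.3, -0.3]
width: 0.7
grasp_force: 0.0
```

Emit:
servo_tool(
  plan=[
    [[1, 0, 0, -0.025, 0, 0, 0], [1, 0, 0, 0, 0, 0, 0]],
  ],
)

```text
t: 3.7
ee_pos: [610.2, 316.6, 97.5]
orientation: [-0.0, -3.141, 0.0]
ft_force: [0.2, -0.1, -0.2]
width: 0.2
grasp_force: 0.0
```

Emit:
servo_tool(
  plan=[
    [[1, 0, 0, -0.02, 0, 0, 0], [1, 0, 0, 0, 0, 0, 0]],
  ],
)

```text
t: 3.87
ee_pos: [610.3, 316.7, 96.8]
orientation: [0.0, 3.141, 0.0]
ft_force: [0.8, -0.2, 0.1]
width: 0.4
grasp_force: 0.0
```

Emit:
servo_tool(
  plan=[
    [[1, 0, 0, -0.01, 0, 0, 0], [1, 0, 0, 0, 0, 0, 0]],
  ],
)

```text
t: 4.03
ee_pos: [610.3, 316.7, 96.8]
orientation: [0.0, 3.141, 0.0]
ft_force: [-1.7, -0.5, 3.2]
width: 0.3
grasp_force: 1.4
```

Emit:
servo_tool(
  plan=[
    [[1, 0, 0, -0.008, 0, 0, 0], [1, 0, 0, 0, 0, 0, 0]],
  ],
)

```text
t: 4.2
ee_pos: [610.3, 316.7, 96.8]
orientation: [0.0, 3.141, 0.0]
ft_force: [-2.3, -1.6, 5.5]
width: 0.4
grasp_force: 2.8
```

Emit:
servo_tool(
  plan=[
    [[1, 0, 0, -0.006, 0, 0, 0], [1, -0.03, 0, 0, 0, 0, 0], [1, -0.05, 0, 0, 0, 0, 0], [1, -0.05, 0, 0, 0, 0, 0], [1, -0.05, 0, 0, 0, 0, 0]],
  ],
)

```text
t: 4.62
ee_pos: [603.9, 317.0, 96.7]
orientation: [0.0, 3.139, 0.002]
ft_force: [1.9, -0.0, 5.2]
width: 0.5
grasp_force: 2.7
```

Emit:
servo_tool(
  plan=[
    [[1, -0.06, 0, -0.004, 0, 0, 0], [1, -0.06, 0, 0, 0, 0, 0], [1, -0.06, 0, 0, 0, 0, 0], [1, -0.06, 0, 0, 0, 0, 0], [1, -0.06, 0, 0, 0, 0, 0]],
  ],
)

```text
t: 5.03
ee_pos: [592.0, 317.2, 96.7]
orientation: [0.0, 3.139, 0.002]
ft_force: [2.3, 0.3, 5.7]
width: 0.5
grasp_force: 3.1
```

```bash
python3 - <<'E'
from h import *
im=snap("scene","s2.png"); c=im[200:300,250:410]
cv2.imwrite("pics/s2c.png",cv2.resize(cv2.cvtColor(c,cv2.COLOR_RGB2BGR),None,fx=5,fy=5))
E
```

```text
(no output)
```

View pics/s2c.png

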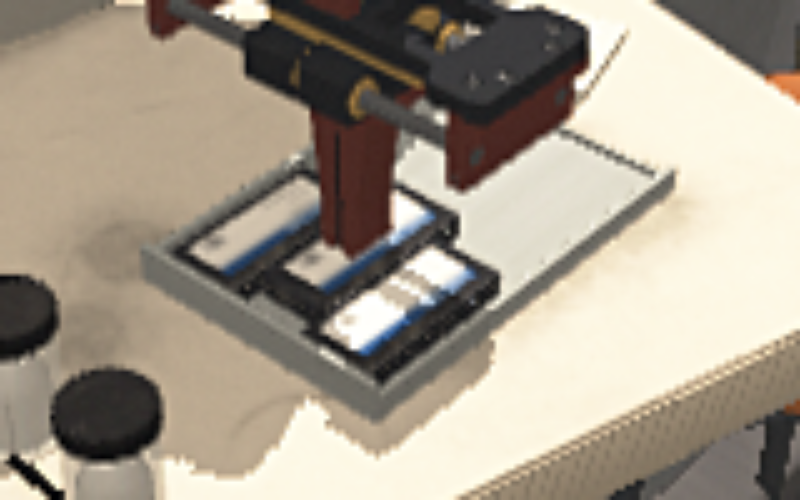

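The middle case slides with the finger, and its front corner is now at crop px (458, 215). The neighbours haven't moved. I'll continue.

Emit:
servo_tool(
  plan=[
    [[1, -0.075, 0, 0, 0, 0, 0], [1, -0.075, 0, 0, 0, 0, 0], [1, -0.075, 0, 0, 0, 0, 0], [1, -0.075, 0, 0, 0, 0, 0], [1, -0.075, 0, 0, 0, 0, 0]],
  ],
)

```text
t: 5.5
ee_pos: [577.0, 317.2, 96.7]
orientation: [0.0, 3.139, 0.002]
ft_force: [2.1, 0.2, 6.5]
width: 0.2
grasp_force: 3.1
```

Emit:
servo_tool(
  plan=[
    [[1, -0.075, 0, 0, 0, 0, 0], [1, -0.075, 0, 0, 0, 0, 0], [1, -0.075, 0, 0, 0, 0, 0], [1, -0.075, 0, 0, 0, 0, 0], [1, -0.075, 0, 0, 0, 0, 0]],
  ],
)

```text
t: 5.92
ee_pos: [562.0, 317.2, 96.7]
orientation: [0.0, 3.139, 0.002]
ft_force: [2.4, -0.7, 6.7]
width: 0.1
grasp_force: 3.2
```

Emit:
servo_tool(
  plan=[
    [[1, -0.075, 0, 0, 0, 0, 0], [1, -0.075, 0, 0, 0, 0, 0], [1, -0.075, 0, 0, 0, 0, 0], [1, -0.075, 0, 0, 0, 0, 0], [1, -0.075, 0, 0, 0, 0, 0]],
  ],
)

```text
t: 6.33
ee_pos: [547.0, 317.2, 96.7]
orientation: [0.0, 3.139, 0.002]
ft_force: [2.7, 0.5, 6.1]
width: 0.6
grasp_force: 3.2
```

Emit:
servo_tool(
  plan=[
    [[1, -0.075, 0, 0, 0, 0, 0], [1, -0.075, 0, 0, 0, 0, 0], [1, -0.075, 0, 0, 0, 0, 0], [1, -0.075, 0, 0, 0, 0, 0], [1, -0.075, 0, 0, 0, 0, 0]],
  ],
)

```text
t: 6.75
ee_pos: [532.0, 317.2, 96.7]
orientation: [0.0, 3.139, 0.002]
ft_force: [2.8, 0.7, 6.5]
width: 0.1
grasp_force: 3.3
```

Emit:
servo_tool(
  plan=[
    [[1, -0.075, 0, 0, 0, 0, 0], [1, -0.06, 0, 0, 0, 0, 0], [1, -0.05, 0, 0, 0, 0, 0], [1, -0.03, 0, 0, 0, 0, 0], [1, 0, 0, 0, 0, 0, 0]],
  ],
)

```text
t: 7.17
ee_pos: [523.2, 317.2, 96.7]
orientation: [0.0, 3.139, 0.002]
ft_force: [1.1, 0.5, 7.3]
width: 0.2
grasp_force: 3.7
```

```bash
python3 - <<'E'
from h import *
im=snap("scene","s3.png"); c=im[200:300,250:410]
cv2.imwrite("pics/s3c.png",cv2.resize(cv2.cvtColor(c,cv2.COLOR_RGB2BGR),None,fx=5,fy=5))
E
```

```text
(no output)
```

View pics/s3c.png

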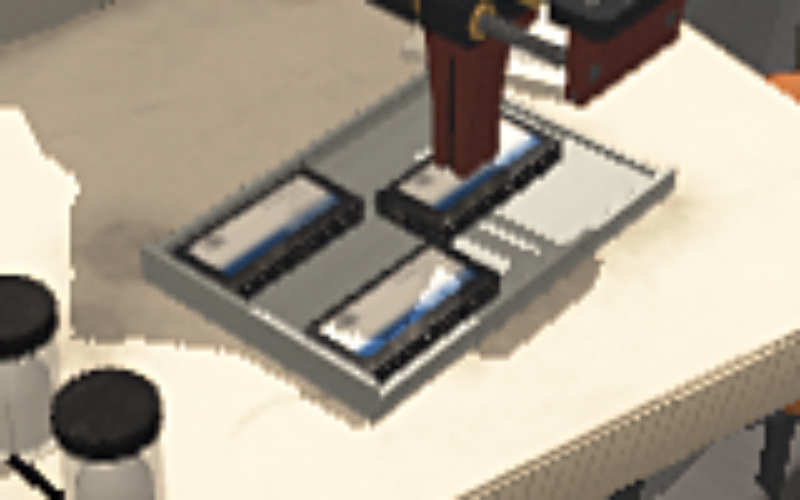

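The case is now clear of both neighbours: its back end is at crop px (385, 200) and theirs are at (362, 205) and (497, 275). I'll add a few millimetres of margin, then lift, open and grasp.

Emit:
servo_tool(
  plan=[
    [[1, -0.05, 0, 0, 0, 0, 0], [1, -0.06, 0, 0, 0, 0, 0], [1, -0.03, 0, 0, 0, 0, 0], [1, 0, 0, 0, 0, 0, 0], [1, 0, 0, 0, 0, 0, 0]],
  ],
)

```text
t: 7.63
ee_pos: [517.7, 317.3, 96.7]
orientation: [0.0, 3.139, 0.002]
ft_force: [0.9, -0.5, 7.1]
width: 0.7
grasp_force: 3.8
```

Emit:
servo_tool(
  plan=[
    [[1, 0, 0, 0, 0, 0, 0], [1, 0, 0, 0.05, 0, 0, 0], [1, 0, 0, 0.2, 0, 0, 0], [1, 0, 0, 0.3, 0, 0, 0], [-0.4, 0, 0, 0.2, 0, 0, 0]],
  ],
)

```text
t: 8.05
ee_pos: [516.7, 316.7, 126.9]
orientation: [-0.0, -3.141, 0.0]
ft_force: [-0.6, 0.4, 0.3]
width: 3.8
grasp_force: 0.0
```

Emit:
servo_tool(
  plan=[
    [[-0.4, 0, 0, 0, 0, 0, 0], [-0.4, 0, 0, 0, 0, 0, 0], [-0.4, 0, 0, 0, 0, 0, 0], [-0.4, 0, 0, 0, 0, 0, 0], [-0.4, 0, 0, 0, 0, 0, 0]],
  ],
)

```text
t: 8.47
ee_pos: [516.6, 316.5, 125.3]
orientation: [-0.0, -3.141, 0.001]
ft_force: [0.1, 0.0, -0.3]
width: 37.0
grasp_force: 0.0
```

Emit:
servo_tool(
  plan=[
    [[-0.4, 0, 0, 0, 0, 0, 0], [-0.4, 0, 0, 0, 0, 0, 0], [-0.4, 0, 0, 0, 0, 0, 0], [-0.4, 0, 0, 0, 0, 0, 0], [-0.4, 0, 0, 0, 0, 0, 0]],
  ],
)

```text
t: 8.88
ee_pos: [516.8, 316.7, 125.7]
orientation: [-0.0, -3.141, 0.0]
ft_force: [-0.4, -0.0, 0.5]
width: 61.2
grasp_force: 0.0
```

```bash
python3 - <<'E'
from h import *
im=snap("scene","s4.png"); c=im[200:300,250:410]
cv2.imwrite("pics/s4c.png",cv2.resize(cv2.cvtColor(c,cv2.COLOR_RGB2BGR),None,fx=5,fy=5))
print(readout.get_obs()["ee_pos"])
E
```

```text
[516.81557109 316.66614558 125.69489709]
```

View pics/s4c.png

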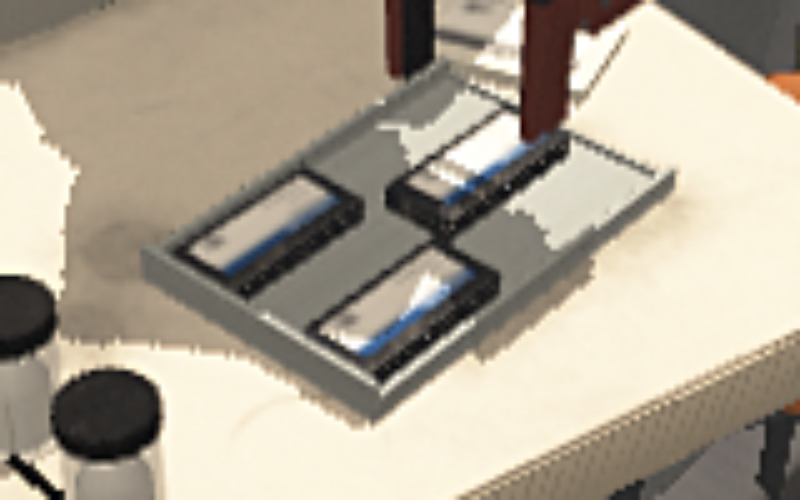

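The case is straight and clear, at crop px (480, 165), with the open fingers either side of it. I'll go down around it.

Emit:
servo_tool(
  plan=[
    [[-0.4, 0, 0, -0.3, 0, 0, 0], [-0.4, 0, 0, -0.3, 0, 0, 0], [-0.4, 0, 0, -0.25, 0, 0, 0], [-0.4, 0, 0, -0.1, 0, 0, 0], [-0.4, 0, 0, -0.025, 0, 0, 0]],
  ],
)

```text
t: 9.35
ee_pos: [516.0, 316.2, 84.8]
orientation: [-0.0, -3.139, 0.002]
ft_force: [-0.3, -1.0, -0.4]
width: 61.2
grasp_force: 0.0
```

Emit:
servo_tool(
  plan=[
    [[0.0, 0, 0, 0, 0, 0, 0], [0.1, 0, 0, 0, 0, 0, 0], [0.15, 0, 0, 0, 0, 0, 0], [0.2, 0, 0, 0, 0, 0, 0], [0.3, 0, 0, 0, 0, 0, 0]],
  ],
)

```text
t: 9.77
ee_pos: [517.1, 316.8, 87.3]
orientation: [0.0, 3.141, 0.001]
ft_force: [0.6, -0.1, 0.9]
width: 35.8
grasp_force: 30.0
```

Emit:
servo_tool(
  plan=[
    [[1, 0, 0, 0, 0, 0, 0], [1, 0, 0, 0, 0, 0, 0], [1, 0, 0, 0, 0, 0, 0], [1, 0, 0, 0, 0, 0, 0], [1, 0, 0, 0, 0, 0, 0]],
  ],
)

```text
t: 10.18
ee_pos: [517.1, 316.8, 87.2]
orientation: [0.0, 3.141, 0.001]
ft_force: [-1.1, 0.2, 6.7]
width: 36.0
grasp_force: 30.0
```

The case is gripped. I'll lift it, and check how close the microscope comes to the placing pose.

Emit:
servo_tool(
  plan=[
    [[1, 0, 0, 0.05, 0, 0, 0], [1, 0, 0, 0.1, 0, 0, 0], [1, 0, 0, 0.3, 0, 0, 0], [1, 0, 0, 0.4, 0, 0, 0], [1, 0, 0, 0.4, 0, 0, 0]],
  ],
)

```text
t: 10.6
ee_pos: [516.5, 316.4, 137.5]
orientation: [-0.0, -3.141, 0.001]
ft_force: [-0.1, 0.9, 0.1]
width: 35.5
grasp_force: 30.0
```

```bash
python3 - <<'E'
from h import *
for u in [(368,235),(372,260),(398,145),(405,100),(390,180)]: print("top",u,[ray("top",u,z)[:2].round() for z in(0,60,190)])
for u in [(318,128),(250,160),(205,112),(320,180)]: print("scene",u,[ray("scene",u,z)[:2].round() for z in(0,60,190)])
c=np.array([ray("top",u,9)[:2] for u in[(287.3,242.9),(331.6,230.3),(340,259.1),(296.7,272.3)]])
print(c.round(1),c.mean(0), [np.degrees(np.arctan2(*(a*[-1,1]))) for a in (c[0]-c[1],c[3]-c[2])])
m=cv2.imread("pics/top0.png"); print(readout.get_obs()["ee_pos"],readout.get_obs()["ft_force"])
# tissue by sat mask
hsv=cv2.cvtColor(cv2.GaussianBlur(m,(3,3),0),cv2.COLOR_BGR2HSV); k=((hsv[...,1]<24)&(hsv[...,2]>215)).astype(np.uint8); k[:231]=0;k[280:]=0;k[:,:280]=0;k[:,350:]=0
k=cv2.morphologyEx(k,cv2.MORPH_CLOSE,np.ones((7,7)));k=cv2.morphologyEx(k,cv2.MORPH_OPEN,np.ones((3,3)))
q=max(cv2.findContours(k,0,2)[0],key=cv2.contourArea); r=cv2.minAreaRect(q); print(r,ray("top",r[0],9))
E
```

```text
top (368, 235) [array([458., 155.]), array([456., 161.]), array([450., 174.])]
top (372, 260) [array([410., 147.]), array([411., 154.]), array([412., 168.])]
top (398, 145) [array([640.,  96.]), array([625., 106.]), array([593., 128.])]
top (405, 100) [array([733.,  82.]), array([712.,  93.]), array([666., 117.])]
top (390, 180) [array([568., 112.]), array([558., 121.]), array([537., 140.])]
scene (318, 128) [array([ 116., -124.]), array([220., -28.]), array([445., 180.])]
scene (250, 160) [array([ 412., -119.]), array([485., -24.]), array([642., 183.])]
scene (205, 112) [array([ 268., -542.]), array([ 356., -402.]), array([546., -99.])]
scene (320, 180) [array([368., 112.]), array([446., 183.]), array([613., 337.])]
[[439.7 312.5]
 [465.7 227. ]
 [410.5 209.9]
 [383.7 292.9]] [424.8813883  260.58177061] [np.float64(16.93400066965075), np.float64(17.896504898687496)]
[516.50963426 316.44006016 137.53083095] [-0.09570995  0.89568528  0.07311133]
((312.1769104003906, 251.81539916992188), (29.90767478942871, 45.6947135925293), 74.74488067626953) [423.41534003 263.91352018   9.        ]
```

The stage edge is at about y = 177, so there is room. I'll turn and shift in x first, then in y.

Emit:
servo_tool(
  plan=[
    [[1, -0.153, 0, 0, 0, 0, -0.987], [1, -0.153, 0, 0, 0, 0, -0.987], [1, -0.153, 0, 0, 0, 0, -0.987], [1, -0.153, 0, 0, 0, 0, -0.987], [1, -0.153, 0, 0, 0, 0, -0.987]],
  ],
)

```text
t: 11.02
ee_pos: [486.0, 316.7, 137.6]
orientation: [0.678, 3.067, 0.0]
ft_force: [-0.3, 0.3, -0.3]
width: 35.9
grasp_force: 30.0
```

Emit:
servo_tool(
  plan=[
    [[1, -0.153, 0, 0, 0, 0, -0.987], [1, -0.153, 0, 0, 0, 0, -0.987], [1, -0.153, 0, 0, 0, 0, -0.987], [1, -0.153, 0, 0, 0, 0, -0.987], [1, -0.153, 0, 0, 0, 0, -0.987]],
  ],
)

```text
t: 11.43
ee_pos: [455.4, 316.7, 137.6]
orientation: [1.318, 2.852, 0.001]
ft_force: [-0.0, -0.1, 0.3]
width: 35.5
grasp_force: 30.0
```

Emit:
servo_tool(
  plan=[
    [[1, -0.153, 0, 0, 0, 0, -0.987], [1, -0.153, 0, 0, 0, 0, -0.987], [1, -0.153, 0, 0, 0, 0, -0.987], [1, -0.153, 0, 0, 0, 0, -0.987], [1, -0.153, 0, 0, 0, 0, -0.987]],
  ],
)

```text
t: 11.85
ee_pos: [424.8, 316.7, 137.5]
orientation: [1.897, 2.504, 0.001]
ft_force: [-1.0, -0.2, 0.5]
width: 35.5
grasp_force: 30.0
```

Emit:
servo_tool(
  plan=[
    [[1, 0, -0.27, 0, 0, 0, 0], [1, 0, -0.27, 0, 0, 0, 0], [1, 0, -0.27, 0, 0, 0, 0], [1, 0, -0.27, 0, 0, 0, 0], [1, 0, -0.27, 0, 0, 0, 0]],
  ],
)

```text
t: 12.27
ee_pos: [425.2, 261.1, 136.8]
orientation: [1.891, 2.509, -0.0]
ft_force: [-0.7, -0.8, -0.6]
width: 35.7
grasp_force: 30.0
```

Emit:
servo_tool(
  plan=[
    [[1, 0, 0, -0.2, 0, 0, 0], [1, 0, 0, -0.15, 0, 0, 0], [1, 0, 0, 0, 0, 0, 0], [1, 0, 0, 0, 0, 0, 0]],
  ],
)

```text
t: 12.6
ee_pos: [424.9, 262.7, 122.0]
orientation: [-1.891, -2.508, 0.002]
ft_force: [-0.6, 0.3, -0.9]
width: 35.6
grasp_force: 30.0
```

```bash
python3 - <<'E'
from h import *
im=snap("scene","s5.png"); c=im[160:280,270:430]
cv2.imwrite("pics/s5c.png",cv2.resize(cv2.cvtColor(c,cv2.COLOR_RGB2BGR),None,fx=5,fy=5))
o=readout.get_obs(); R=cv2.Rodrigues(o["orientation"])[0]; print(o["ee_pos"],R[:,1],o["ft_force"])
E
```

```text
[425.01188155 262.9232438  122.3166176 ] [ 9.61312660e-01  2.75458928e-01 -5.90479238e-04] [-0.41427528  0.54700074 -0.29691554]
```

View pics/s5c.png

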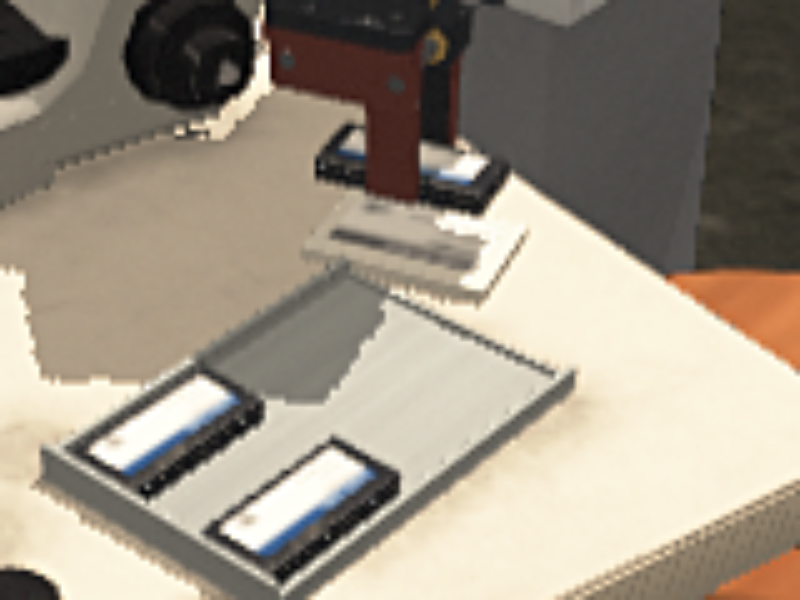

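The case hangs level over the pack at crop px (412, 170), aligned with it (pack at (415, 245)). The other two cases are unmoved. I'll lower it.

Emit:
servo_tool(
  plan=[
    [[1, 0, 0, -0.25, 0, 0, 0], [1, 0, 0, -0.2, 0, 0, 0], [1, 0, 0, -0.15, 0, 0, 0], [1, 0, 0, -0.075, 0, 0, 0], [1, 0, 0, 0, 0, 0, 0]],
  ],
)

```text
t: 13.07
ee_pos: [424.5, 262.4, 94.7]
orientation: [-1.891, -2.508, 0.003]
ft_force: [0.7, -0.7, 0.8]
width: 35.7
grasp_force: 30.0
```

Emit:
servo_tool(
  plan=[
    [[1, 0, 0, -0.02, 0, 0, 0], [1, 0, 0, -0.02, 0, 0, 0], [1, 0, 0, 0, 0, 0, 0], [1, 0, 0, 0, 0, 0, 0]],
  ],
)

```text
t: 13.4
ee_pos: [425.1, 262.7, 94.4]
orientation: [1.891, 2.508, 0.001]
ft_force: [-0.0, -0.0, -0.1]
width: 35.6
grasp_force: 30.0
```

Emit:
servo_tool(
  plan=[
    [[1, 0, 0, -0.015, 0, 0, 0], [1, 0, 0, 0, 0, 0, 0]],
  ],
)

```text
t: 13.57
ee_pos: [425.1, 262.7, 93.7]
orientation: [1.891, 2.508, 0.0]
ft_force: [-0.3, 0.3, -0.3]
width: 35.9
grasp_force: 30.0
```

Emit:
servo_tool(
  plan=[
    [[1, 0, 0, -0.01, 0, 0, 0], [1, 0, 0, 0, 0, 0, 0]],
  ],
)

```text
t: 13.73
ee_pos: [425.1, 262.7, 93.3]
orientation: [1.891, 2.508, 0.0]
ft_force: [-0.2, -1.6, 1.5]
width: 35.5
grasp_force: 30.0
```

Emit:
servo_tool(
  plan=[
    [[1, 0, 0, -0.01, 0, 0, 0], [1, 0, 0, 0, 0, 0, 0]],
  ],
)

```text
t: 13.9
ee_pos: [425.1, 262.7, 93.3]
orientation: [1.891, 2.508, 0.0]
ft_force: [-1.9, -0.9, 8.0]
width: 36.0
grasp_force: 30.0
```

The case is resting on the pack, so I'll release it and rise.

Emit:
servo_tool(
  plan=[
    [[0.1, 0, 0, 0, 0, 0, 0], [0, 0, 0, 0, 0, 0, 0], [-0.2, 0, 0, 0, 0, 0, 0], [-0.4, 0, 0, 0, 0, 0, 0], [-0.4, 0, 0, 0, 0, 0, 0]],
  ],
)

```text
t: 14.32
ee_pos: [425.0, 262.6, 92.6]
orientation: [-1.891, -2.508, 0.0]
ft_force: [-0.8, 0.1, 0.2]
width: 59.6
grasp_force: 0.0
```

Emit:
servo_tool(
  plan=[
    [[-0.4, 0, 0, 0, 0, 0, 0], [-0.4, 0, 0, 0, 0, 0, 0], [-0.4, 0, 0, 0.1, 0, 0, 0], [-0.4, 0, 0, 0.4, 0, 0, 0], [-0.4, 0, 0, 0.6, 0, 0, 0]],
  ],
)

```text
t: 14.73
ee_pos: [424.0, 262.0, 135.9]
orientation: [-1.891, -2.507, 0.006]
ft_force: [-0.3, 0.9, 0.0]
width: 61.6
grasp_force: 0.0
```

Emit:
servo_tool(
  plan=[
    [[-0.4, 0, 0.4, 0.6, 0, 0, 0], [-0.4, 0, 0.6, 0.6, 0, 0, 0], [-0.4, 0, 0.8, 0.5, 0, 0, 0], [-0.4, 0, 0.8, 0.2, 0, 0, 0], [-0.4, 0, 0.8, 0, 0, 0, 0]],
  ],
)

```text
t: 15.15
ee_pos: [425.8, 400.8, 216.0]
orientation: [1.892, 2.507, 0.007]
ft_force: [0.8, -0.7, -0.9]
width: 61.7
grasp_force: 0.0
```

Emit:
servo_tool(
  plan=[
    [[-0.4, 0, 0.6, 0, 0, 0, 0], [-0.4, 0, 0.4, 0, 0, 0, 0], [-0.4, 0, 0, 0, 0, 0, 0], [-0.4, 0, 0, 0, 0, 0, 0]],
  ],
)

```text
t: 15.48
ee_pos: [424.6, 438.9, 212.7]
orientation: [1.89, 2.51, -0.001]
ft_force: [-0.3, -1.7, 0.2]
width: 61.1
grasp_force: 0.0
```

```bash
python3 - <<'E'
from h import *
im=snap("top","t6.png"); c=im[120:290,230:360]
cv2.imwrite("pics/t6c.png",cv2.resize(cv2.cvtColor(c,cv2.COLOR_RGB2BGR),None,fx=3.5,fy=3.5))
hsv=cv2.cvtColor(c,cv2.COLOR_RGB2HSV); d=(hsv[...,2]<110).astype(np.uint8); d=cv2.morphologyEx(d,cv2.MORPH_CLOSE,np.ones((3,3)))
for k in cv2.findContours(d,0,2)[0]:
    if cv2.contourArea(k)>100:
        r=cv2.minAreaRect(k); print(r,ray("top",np.array(r[0])+[230,120],18).round(1),ray("top",np.array(r[0])+[230,120],22.3).round(1))
E
```

```text
((30.0, 160.5), (17.0, 60.0), 90.0) [367.3 361.7  18. ] [367.6 361.2  22.3]
((83.89004516601562, 129.96267700195312), (18.93820571899414, 41.80576705932617), 75.0685806274414) [427.  260.5  18. ] [426.9 260.4  22.3]
((74.87260437011719, 36.939727783203125), (18.83893585205078, 42.526397705078125), 2.12109637260437) [608. 282.  18.] [607.1 281.8  22.3]
((37.5, 36.0), (42.0, 23.0), 90.0) [608.6 355.4  18. ] [607.7 354.8  22.3]
```

View pics/t6c.png

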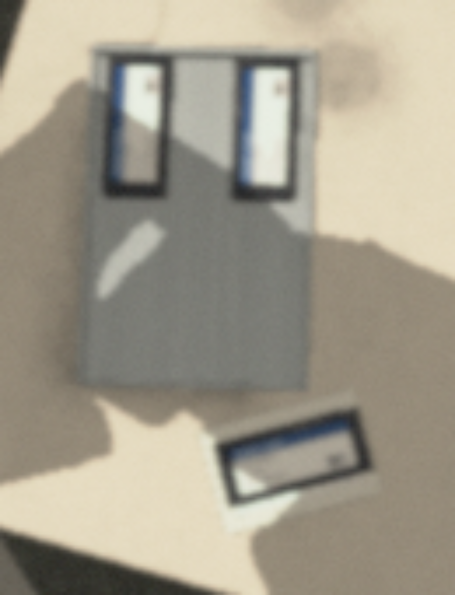

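The case lies centred and aligned on the pack at crop px (294, 455). The neighbours are still against the back wall at (137, 125) and (266, 128).

```bash
python3 -c "
from workcell import close_job
print(close_job())"
```

```text
the job is handed in; nothing more can be done
None
```

I slid the middle case out of the row and laid it flat on the lens-tissue pack, about 2 mm from the pack's middle and within a few degrees of its length by the last picture; the other two cases look unmoved, pressing forces read about 8 N at most, and the job is handed in at about 15.5 s (no verdict returned).

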